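Switch on the oil pump under its sprung guard and start it

TASK

Get the oil pump running: lift the red spring-loaded guard, flip the toggle under it fully over to on (towards the guard's hinge), let the guard drop shut again, and only then press the green start button and let it go. Leave the blue-guarded switch as it is and do not shift anything else on the bench.

Things in the scene. Friction and masses are not known exactly. Their poses are not given: they have to be found in the camera images.
- red_switch: switch box of the oil pump: grey fixed housing, 50 (x) x 84 (y) x 45 mm tall, under a red hood. Origin: centre of its underside, on the table. Its +x axis points level from the lip (near) end to the hinge (far) end, z up. In this frame (mm) the hood's hinge axis lies along y at x = +21, z = 40; the toggle's pivot axis lies along y at x = -9, z = 45
- red_guard (a joint): angle of the red guard hood, rad: 0 shut, grows as the lip end swings up, stop at 1.5. Spring and weight (1 to 2.5 N at the lip) close it, damped, in about 0.5 s; it never stays up. Shut, it covers the toggle on all sides but the hinge end: walls 3 mm, 84 mm wide outside, 78 inside, x = -33 to +25 mm of the housing frame, underside 47 and top 100 mm above the table
- red_lip (a point): middle of the outer edge of the red hood's lip, a tongue 70 mm wide and 4 mm thick at the near end of the hood; it flares out and up at 24 degrees from the foot of the hood's front wall. Shut, this edge is at x = -48, z = 54 mm of the housing frame, so the lip overhangs the housing's near face by 23 mm (and the front wall by 8 mm), with free space below it down to the table: a fingertip put under it can lift the hood. The point moves with the hood, 70 mm from the hinge
- red_toggle (a joint): angle of the toggle under the red hood, rad: 0 off (leans 18 degrees towards the lip end), 0.64 on (leans as far towards the hinge end). Stays where it is left (friction, about 1.1 N at the knob)
- red_knob (a point): centre of the white ball knob, diameter 12 mm, on the toggle's 8 mm thick steel stem, 44 mm from the pivot; 87 to 89 mm above the table
- blue_switch: switch box of the other pump, to be left alone (its toggle may be off or on): grey fixed housing, 50 (x) x 84 (y) x 45 mm tall, under a blue hood. Origin: centre of its underside, on the table. Its +x axis points level from the lip (near) end to the hinge (far) end, z up. In this frame (mm) the hood's hinge axis lies along y at x = +21, z = 40; the toggle's pivot axis lies along y at x = -9, z = 45
- blue_guard (a joint): angle of the blue guard hood, rad: 0 shut, grows as the lip end swings up, stop at 1.5. Spring and weight (1 to 2.5 N at the lip) close it, damped, in about 0.5 s; it never stays up. Shut, it covers the toggle on all sides but the hinge end: walls 3 mm, 84 mm wide outside, 78 inside, x = -33 to +25 mm of the housing frame, underside 47 and top 100 mm above the table
- blue_lip (a point): middle of the outer edge of the blue hood's lip, a tongue 70 mm wide and 4 mm thick at the near end of the hood; it flares out and up at 24 degrees from the foot of the hood's front wall. Shut, this edge is at x = -48, z = 54 mm of the housing frame, so the lip overhangs the housing's near face by 23 mm (and the front wall by 8 mm), with free space below it down to the table: a fingertip put under it can lift the hood. The point moves with the hood, 70 mm from the hinge
- blue_toggle (a joint): angle of the toggle under the blue hood, rad: 0 off (leans 18 degrees towards the lip end), 0.64 on (leans as far towards the hinge end). Stays where it is left (friction, about 1.1 N at the knob)
- blue_knob (a point): centre of the white ball knob, diameter 12 mm, on the toggle's 8 mm thick steel stem, 44 mm from the pivot; 87 to 89 mm above the table
- start_box: yellow fixed box, 90 x 75 x 40 mm tall, with the green start button and two small lamps. Origin: centre of its underside; its button lies 12 mm towards its -x from the centre
- start (a joint): travel of the green start button, m: 0 up, 0.006 fully down (about 5 N); it springs back. It counts as pressed from 0.0035
- start_top (a point): centre of the top of the green start button cap (diameter 36 mm, 62 mm above the table), which is pressed straight down; it moves with the cap
- oil_bottle: bystander, loose: yellow oil bottle, diameter 68, 200 tall, red cap. Sizes in mm; origin: centre of its underside
- coolant_can: bystander, loose: green can, diameter 66, 110 tall. Sizes in mm; origin: centre of its underside
- oil_filter: bystander, loose: blue oil filter, diameter 76, 82 tall. Sizes in mm; origin: centre of its underside
- plug_carton: bystander, loose: small cardboard carton, 50 x 90 x 30 tall. Sizes in mm; origin: centre of its underside
- spanner: bystander, loose: steel open-ended spanner lying flat, 180 long, 8 thick. Sizes in mm; origin: centre of its underside
- tape_gun: bystander, loose: blue tape dispenser with a yellow roll, 120 x 60, 92 tall. Sizes in mm; origin: centre of its underside
- bolt_tray: bystander, loose: orange open tray, 120 x 160 x 45 tall. Sizes in mm; origin: centre of its underside
Things that resemble listed ones, but are neither listed nor needed, are in the scene too. There is more than one size of the red_switch; the job needs the middle-sized.

How it is judged:
On the way, in this order (a step that is already met when the one before it is completed fails the run):
1. the red guard is lifted (value of joint red_guard above 0.3 rad), for 0.1 s.
2. the toggle under it is flipped to on (value of joint red_toggle above 0.5 rad), for 0.1 s.
3. the red guard has dropped shut with the toggle on (value of joint red_guard below 0.06 rad and value of joint red_toggle above 0.5 rad), for 0.2 s.
4. the green start button is pressed (value of joint start above 0.0035 m), for 0.05 s.
At the end, for the whole second after the job is handed in: the red toggle is on (over 0.5 of its 0.64 rad), the red guard is shut (under 0.06 rad), the start button is up again (under 1 mm), the blue guard is shut (under 0.06 rad) and the blue toggle's knob is within 6 mm of where it was (all of step 3 and value of joint start below 0.001 m and value of joint blue_guard below 0.06 rad and distance of blue_knob from where it was at the start of the episode below 0.006 m); the robot touches nothing.
It fails at once if the start button is pressed while the red toggle is not on or the red guard is not shut (value of joint start above 0.0035 m and (value of joint red_toggle below 0.5 rad or value of joint red_guard above 0.06 rad)).
It fails at once if the blue guard is lifted (over 0.2 rad) or its toggle's knob moved over 6 mm (value of joint blue_guard above 0.2 rad or distance of blue_knob from where it was at the start of the episode above 0.006 m).
It fails at once if a bystander is shifted by more than 30 mm (distance of any of oil_bottle, coolant_can, oil_filter, plug_carton, spanner, tape_gun, bolt_tray from where it was at the start of the episode above 0.03 m).
It also fails if it takes over 43 s, if anything falls off the work surface, if the arm or the gripper's body presses on something with over 40 N, if the wrist force passes 120 N, or if a joint passes its speed limit or range.

ROBOT

A 7-joint arm with a two-finger parallel gripper is mounted at the origin on the work surface. World frame = base frame: x ahead of the robot, y to its left, z up, the work surface at z = 0. Lengths are in m, angles in rad, forces in N, time in s.
With the tool pointing down it reaches from about 0.425 to 0.8 m from the base axis. Payload 8.3 kg.
Tool frame: the origin (TCP) lies on the centre line of the jaws, within the pads' length; the fingertips stand 17 mm ahead of it and the grasp point (between the pads) lies 2 mm behind it; z points along the fingers, y is the direction in which the jaws open and shut (so a half turn about z gives the same grasp; the last joint's range is limited). The gripper opens to 85 mm and grips with 20 to 120 N. Pads are 22 mm wide; open, the fingers measure 114 mm over their backs; the gripper's body (76 mm by 85 mm) begins 54 mm behind the grasp point. The pads swing forward as they close: fully open they stand 13 mm farther back than shut.
Start: joints at [1.056, 0.383, 0.016, 1.37, -0.006, 1.388, -0.046], TCP at [0.273, -0.562, 0.248] pointing down, gripper open.
Joint ranges: [-2.95, 2.95], [-0.25, 2.06], [-1.52, 1.56], [0.18, 2.33], [-1.44, 4.58], [0.02, 2.06], [-3.01, 3.01]. Speed limits (rad/s): [2.39, 2.39, 3.01, 3.01, 3.14, 3.14, 3.14].

INTERFACE

Orientations are given as a unit quaternion [w, x, y, z].
In Python, from rig import status, grab_frame, camera_model, workorder gives the robot as it stands. The module is installed in compiled form; this text tells all that it offers.
- The arm moves only by the shell command python3 -m handwheel 'ROWS' [FORCE]. ROWS is JSON, a list of rows, each a list of 3 entries, a list of its own where there are three numbers: the shift along the tool's x, y, z in m, then the turn, a rotation vector about the tool's x, y, z in degrees, then the closure, from 0 (fully open) to 1 (shut). A call has 1 to 8 rows; each row shifts and turns the commanded pose from where the row before left it, along the tool's axes as they then stand; what a row does not reach is not made up. A row lasts 1/12 s, in which the tool goes at most 41.7 mm and 7.16 degrees, less where a joint would pass 70% of its speed; a pose out of reach is approached as far as the arm can. A call is refused whole if a number of a shift passes 0.0417 or a number of a turn 7.16, either way. A call with a gripper value outside its range is refused whole. The fingers move at their own pace and stop on an object; FORCE is the grip in N (left out, the last holds). Time passes only in rows, so rows that do not move let the fingers close. It gives the time, the measured TCP pose, the force and the opening at its end, in the units of the state.
- status.read_state(): the state, without advancing time (a new reading comes with each control period).
- grab_frame(name): name is "scene" or "top"; returns the picture (400x640x3 uint8, blue, green, red); there is no depth.
- camera_model(name): a dict with "camera_matrix" (3x3 intrinsics, pixels), "cam_to_world" (4x4, takes a point from camera to world coordinates). Camera axes: x right, y down, z forward; pixel columns grow to the right and rows downward; lengths in m; the calibration is good to about 2 mm. A picture is of the moment at which its call begins. camera_model takes no time and is no camera call.
- workorder.hand_in(): hands the job in, once; it reports no verdict.
The state is a dict: "t": time; "qpos": joint angles; "joint_vel": joint speeds; "joint_torque": joint torques, N m; "ee_pos": TCP position; "tool_rot": TCP orientation; "force": force on the tool from outside, world axes, zero at the start; "wrist_torque": the same for the moment, N m; "width": finger opening in m.
Only numpy, scipy, OpenCV 4.12 (cv2) and the standard library are available. Lean on these libraries where they do the work, as an engineer would, in place of code of your own. Each camera call takes 0.05 s, during which the arm holds its last target.

## Working session

There is one attempt and no reset: what is moved stays moved. The work goes in short steps, Python scripts to look and compute and a shell command to move; the robot and the scene stay as the last step left them, time stands still between calls to the robot, and variables do not carry over. Pictures are saved under pics/ and viewed, and the job is handed in when it is done.

```bash
mkdir -p pics; cat > h.py <<'E'
from rig import status, grab_frame, camera_model, workorder
import numpy as np, cv2
def ray(name,u,v):
    m=camera_model(name);K=np.array(m["camera_matrix"]);T=np.array(m["cam_to_world"])
    d=T[:3,:3]@np.linalg.solve(K,[u,v,1.]);return T[:3,3],d
def onz(name,u,v,z):
    o,d=ray(name,u,v);return o+d*(z-o[2])/d[2]
def proj(name,p):
    m=camera_model(name);K=np.array(m["camera_matrix"]);T=np.array(m["cam_to_world"])
    c=np.linalg.inv(T)@np.append(p,1);q=K@c[:3];return q[:2]/q[2]
E
python3 - <<'E'
from h import *
for n in("scene","top"):
    f=grab_frame(n);cv2.imwrite(f"pics/{n}0.png",f);m=camera_model(n);print(np.round(m["camera_matrix"],1),np.round(m["cam_to_world"],3))
print(status.read_state())
E
```

```text
[[416.7   0.  320.4]
 [  0.  416.7 205.2]
 [  0.    0.    1. ]] [[ 4.000e-03  8.180e-01 -5.750e-01  1.251e+00]
 [ 1.000e+00 -1.000e-03  5.000e-03 -7.000e-03]
 [ 3.000e-03 -5.750e-01 -8.180e-01  1.027e+00]
 [ 0.000e+00  0.000e+00  0.000e+00  1.000e+00]]
[[374.6   0.  321.9]
 [  0.  374.6 203.8]
 [  0.    0.    1. ]] [[-0.016 -0.981  0.194  0.347]
 [-1.     0.019  0.011 -0.019]
 [-0.014 -0.194 -0.981  1.221]
 [ 0.     0.     0.     1.   ]]
{'t': 0.1, 'qpos': array([ 1.05608761,  0.38418696,  0.01636785,  1.37106003, -0.00628182,
        1.38816447, -0.04651958]), 'joint_vel': array([ 4.58425912e-05, -5.41085860e-04,  4.14701198e-04, -2.12633323e-03,
        4.77560943e-04, -7.47665033e-04, -4.19250555e-04]), 'joint_torque': array([ 4.10745561e-03, -6.29139519e+01,  8.48068278e-01, -3.72758102e+01,
        1.67952559e-02,  1.06193806e-02,  1.40847675e-05]), 'ee_pos': array([ 0.27272187, -0.5618959 ,  0.2473533 ]), 'tool_rot': array([-8.57243039e-04,  9.74585539e-01,  2.24013937e-01, -2.18333875e-04]), 'force': array([ 0.22388153, -0.08630897,  0.14969339]), 'wrist_torque': array([ 0.02881368, -0.01356352,  0.02247266]), 'width': 0.08522930283571355}
```

View pics/scene0.png

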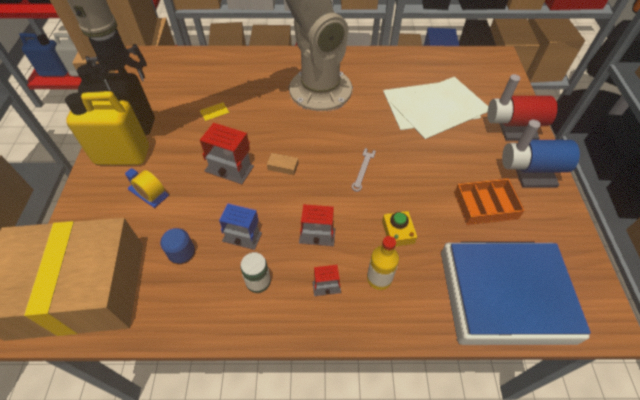

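View pics/top0.png

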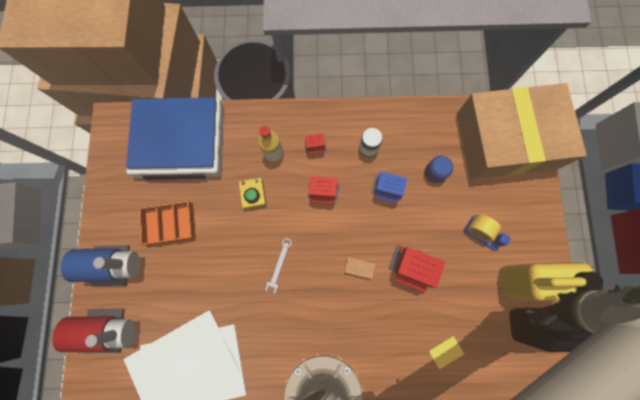

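```bash
python3 - <<'E'
import cv2,numpy as np
a=cv2.imread('pics/scene0.png')[180:310,200:430];b=cv2.imread('pics/top0.png')[120:220,230:410]
a=cv2.resize(a,(796,450),interpolation=cv2.INTER_CUBIC);b=cv2.resize(b,(792,440),interpolation=cv2.INTER_CUBIC)
cv2.imwrite('pics/z1.png',a);cv2.imwrite('pics/z2.png',b)
E
```

```text
(no output)
```

View pics/z1.png

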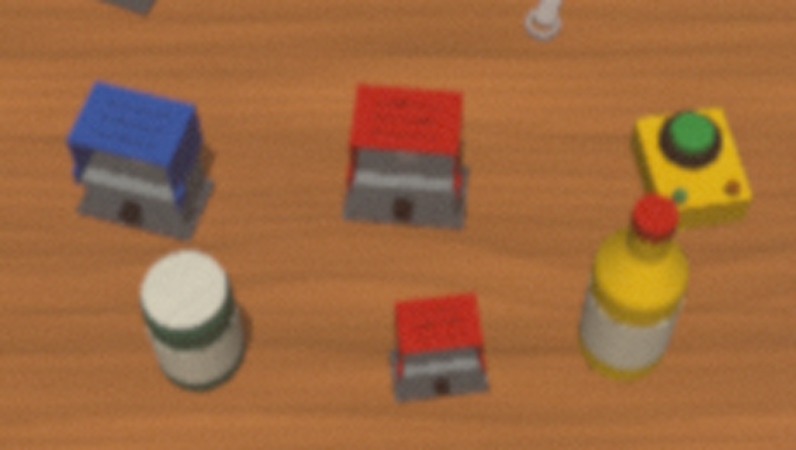

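View pics/z2.png

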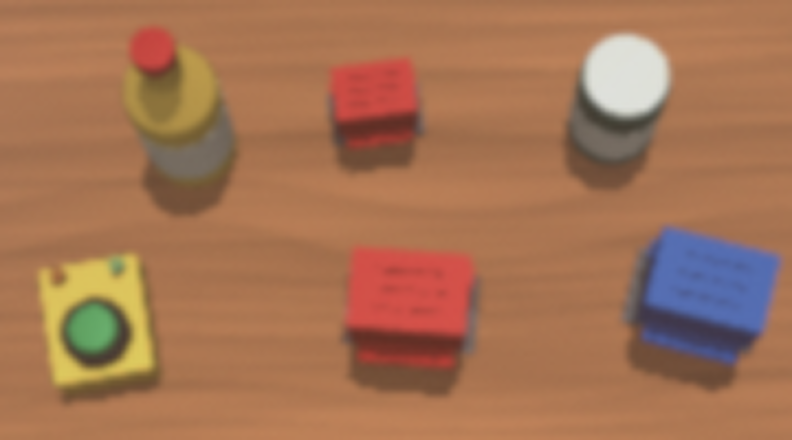

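```bash
python3 - <<'E'
from h import *
def show(n,pts,ox,oy,s,z):
    P=np.array([onz(n,ox+x/s-0.5+.5/s,oy+y/s-.5,z) for x,y in pts])
    print(n,np.round(P[:,:2]*1000,1).tolist(),'c',np.round(P.mean(0)*1000,1),'sides',[round(float(np.linalg.norm(P[i]-P[i-1])*1000),1) for i in range(4)])
    d=P[0]-P[1];print('yaw',np.degrees(np.arctan2(d[1],d[0]))); d=P[3]-P[2];print(np.degrees(np.arctan2(d[1],d[0])))
show("top",[(350,248),(476,258),(470,335),(347,322)],230,120,4.4,.1)
show("scene",[(357,86),(463,92),(458,156),(350,148)],200,180,3.461,.1)
# mask-based
for n,(x0,y0,x1,y1) in dict(top=(295,165,350,215),scene=(292,195,345,250)).items():
    f=cv2.imread(f'pics/{n}0.png');r=f[y0:y1,x0:x1];h=cv2.cvtColor(r,cv2.COLOR_BGR2HSV)
    m=((h[...,0]<6)|(h[...,0]>172))&(h[...,1]>150)
    hi=m&(h[...,2]>(175))
    print(n,m.sum(),np.percentile(h[...,2][m],[10,25,50,75,90]))
    for thr in(150,165,180,190):
        hi=(m&(h[...,2]>thr)).astype(np.uint8);c=max(cv2.findContours(hi,0,1)[0],key=cv2.contourArea);R=cv2.minAreaRect(c);print(thr,R, np.round(onz(n,R[0][0]+x0,R[0][1]+y0,.1)*1000,1))
# button, z .062
for n,(x0,y0,x1,y1) in dict(top=(235,175,270,215),scene=(380,205,420,236)).items():
    f=cv2.imread(f'pics/{n}0.png');h=cv2.cvtColor(f[y0:y1,x0:x1],cv2.COLOR_BGR2HSV)
    m=((h[...,0]>45)&(h[...,0]<85)&(h[...,1]>110)).astype(np.uint8);k,l,st,ce=cv2.connectedComponentsWithStats(m);i=1+np.argmax(st[1:,4]);print(n,st[i],ce[i]+[x0,y0],np.round(onz(n,*(ce[i]+[x0,y0]),.062)*1000,1))
E
```

```text
top [[657.6, 31.2], [648.6, -57.3], [593.3, -51.8], [604.3, 33.8]] c [626. -11. 100.] sides [53.4, 88.9, 55.5, 86.2]
yaw 84.16097645036345
82.71313363785916
scene [[597.3, -49.6], [603.2, 33.7], [662.6, 28.6], [655.3, -53.7]] c [629.6 -10.3 100. ] sides [58.1, 83.5, 59.6, 82.7]
yaw -94.03851966924792
-95.11080249882743
top 661 [113. 160. 204. 209. 211.]
150 ((27.725889205932617, 20.837562561035156), (27.78635025024414, 18.381738662719727), 4.085616588592529) [625.  -10.3 100. ]
165 ((27.723529815673828, 20.594120025634766), (27.76413345336914, 17.94698143005371), 4.39870548248291) [625.8 -10.3 100. ]
180 ((27.751270294189453, 20.48223304748535), (27.78635025024414, 17.669267654418945), 4.085616588592529) [626.1 -10.4 100. ]
190 ((27.96896743774414, 20.372413635253906), (27.23891830444336, 17.522598266601562), 4.763641834259033) [626.5 -11.1 100. ]
scene 554 [165. 174. 181. 184. 185.]
150 ((24.996553421020508, 19.0413818359375), (31.059009552001953, 17.522598266601562), 4.763641834259033) [629.2 -10.9 100. ]
165 ((24.89655303955078, 18.74138069152832), (30.809873580932617, 16.9412784576416), 4.763641834259033) [628.2 -11.2 100. ]
180 ((24.84146499633789, 18.426830291748047), (29.595651626586914, 16.123003005981445), 6.340191841125488) [627.2 -11.3 100. ]Traceback (most recent call last):
  File "<stdin>", line 15, in <module>
ValueError: max() iterable argument is empty
```

```bash
python3 - <<'E'
from h import *
for n,(x0,y0,x1,y1) in dict(top=(235,175,270,215),scene=(380,205,420,236)).items():
    f=cv2.imread(f'pics/{n}0.png');h=cv2.cvtColor(f[y0:y1,x0:x1],cv2.COLOR_BGR2HSV)
    m=((h[...,0]>45)&(h[...,0]<85)&(h[...,1]>110)).astype(np.uint8);k,l,st,ce=cv2.connectedComponentsWithStats(m);i=1+np.argmax(st[1:,4]);print(n,st[i],ce[i]+[x0,y0],np.round(onz(n,*(ce[i]+[x0,y0]),.062)*1000,1))
# red cap of bottle z .2 ; carton, spanner, filter
print('cap',onz('top',265,131,.2),onz('scene',389,242,.2))
print('carton',onz('top',360,268,.03),onz('scene',283,160,.03))
print('spanner',onz('top',287,242,.0),onz('top',271,290,.0))
print('bigred',onz('top',420,268,.12))
print('blue',onz('top',391,184,.1))
# lip: bottom outer edge in top image, zoom coords (358,365)-(455,368) approx at z .054
print('lip',[np.round(onz('top',230+x/4.4,120+y/4.4,.054)*1000) for x,y in((358,362),(455,369))])
E
```

```text
Traceback (most recent call last):
ValueError: attempt to get argmax of an empty sequence
```

```bash
python3 - <<'E'
from h import *
for n,(x0,y0,x1,y1) in dict(top=(235,175,270,215),scene=(380,205,420,236)).items():
    f=cv2.imread(f'pics/{n}0.png')[y0:y1,x0:x1].astype(int)
    m=((f[...,1]>1.35*f[...,2])&(f[...,1]>1.2*f[...,0])&(f[...,1]>60)).astype(np.uint8);k,l,st,ce=cv2.connectedComponentsWithStats(m);i=1+np.argmax(st[1:,4]);print(n,st[i],ce[i]+[x0,y0],np.round(onz(n,*(ce[i]+[x0,y0]),.062)*1000,1))
print('cap',onz('top',265,131,.2),onz('scene',389,242,.2))
print('carton',onz('top',360,268,.03),onz('scene',283,160,.03))
print('spanner',onz('top',287,242,.0),onz('top',271,290,.0))
print('bigred',onz('top',420,268,.12))
print('blue',onz('top',391,184,.1))
print('lip',[np.round(onz('top',230+x/4.4,120+y/4.4,.054)*1000) for x,y in((358,362),(455,369))])
E
```

```text
top [10 14 12 11 98] [250.65306122 194.23469388] [611.5 219.5  62. ]
scene [ 14   8  12  11 110] [399.51818182 217.93636364] [617.  217.8  62. ]
cap [0.76692004 0.15332588 0.2       ] [0.77346348 0.15417834 0.2       ]
carton [ 0.3754422  -0.12203774  0.03      ] [ 0.37617103 -0.118974    0.03      ]
spanner [0.46364714 0.11012001 0.        ] [0.31178884 0.16083294 0.        ]
bigred [ 0.37043613 -0.28726195  0.12      ]
blue [ 0.62669714 -0.22029334  0.1       ]
lip [array([583.,  27.,  54.]), array([577., -43.,  54.])]
```

```bash
R='' ; python3 -m handwheel '[[[0.0225,-0.0203,0],[0,0,0],1],[[0.0225,-0.0203,0],[0,0,0],1],[[0.0225,-0.0203,0],[0,0,0],1],[[0.0225,-0.0203,0],[0,0,0],1],[[0.0225,-0.0203,0],[0,0,0],1],[[0.0225,-0.0203,0],[0,0,0],1],[[0.0225,-0.0203,0],[0,0,0],1],[[0.0225,-0.0203,0],[0,0,0],1]]' 40
```

```text
t: 0.77
ee_pos: [0.3641, -0.336, 0.248]
tool_rot: [-0.0, 0.975, 0.224, -0.0]
force: [0.6, 0.2, 0.0]
width: -0.0005
```

```bash
python3 -m handwheel '[[[0.0225,-0.0203,0],[0,0,0],1],[[0.0225,-0.0203,0],[0,0,0],1],[[0.0225,-0.0203,0],[0,0,0],1],[[0.0225,-0.0203,0],[0,0,0],1],[[0.0225,-0.0203,0],[0,0,0],1],[[0.0225,-0.0203,0],[0,0,0],1],[[0.0225,-0.0203,0],[0,0,0],1],[[0.0225,-0.0203,0],[0,0,0],1]]'
```

```text
t: 1.43
ee_pos: [0.455, -0.1114, 0.2481]
tool_rot: [-0.0, 0.975, 0.224, -0.0]
force: [0.6, -0.6, -0.3]
width: 0.0
```

```bash
python3 -m handwheel '[[[0.0225,-0.0203,0],[0,0,0],1],[[0.0225,-0.0203,0],[0,0,0],1],[[0.0225,-0.0203,0],[0,0,0],1],[[0.0225,-0.0203,0],[0,0,0],1],[[0,0,0],[0,0,0],1]]'
```

```text
t: 1.85
ee_pos: [0.5013, 0.0064, 0.2481]
tool_rot: [-0.001, 0.974, 0.228, 0.0]
force: [-0.6, 0.5, 0.6]
width: -0.0002
```

```bash
python3 -m handwheel '[[[0,0,0],[0,0,6.2],1],[[0,0,0],[0,0,6.2],1],[[0,0,0],[0,0,6.2],1],[[0,0,0],[0,0,6.2],1],[[0,0,0],[0,0,6.2],1],[[0,0,0],[0,0,0],1]]'
```

```text
t: 2.35
ee_pos: [0.5002, -0.0007, 0.2479]
tool_rot: [-0.0, 0.999, -0.047, -0.0]
force: [0.3, 0.3, 0.7]
width: -0.0002
```

```bash
python3 -m handwheel '[[[0,0,0],[0,6.43,0],1],[[0,0,0],[0,6.43,0],1],[[0,0,0],[0,6.43,0],1],[[0,0,0],[0,6.43,0],1],[[0,0,0],[0,6.43,0],1],[[0,0,0],[0,6.43,0],1],[[0,0,0],[0,6.43,0],1],[[0,0,0],[0,0,0],1]]'; python3 - <<'E'
from h import *
from scipy.spatial.transform import Rotation as R
s=status.read_state();print(s['ee_pos'],s['qpos'])
print(R.from_quat(s['tool_rot'],scalar_first=True).as_matrix())
for n in('scene','top'):cv2.imwrite(f'pics/{n}1.png',grab_frame(n))
E
```

```text
t: 3.02
ee_pos: [0.527, 0.0015, 0.23]
tool_rot: [0.021, 0.928, -0.04, 0.37]
force: [-1.0, 0.2, -2.1]
width: -0.0
[0.52695658 0.00150038 0.2299725 ] [ 0.07007478 -0.25212865 -0.22535209  2.3042639   0.36402592  0.36674196
 -2.11893041]
[[ 0.72267756 -0.08941182  0.68537776]
 [-0.05895566 -0.99595791 -0.06776479]
 [ 0.68866638  0.0085652  -0.72502776]]
```

View pics/scene1.png

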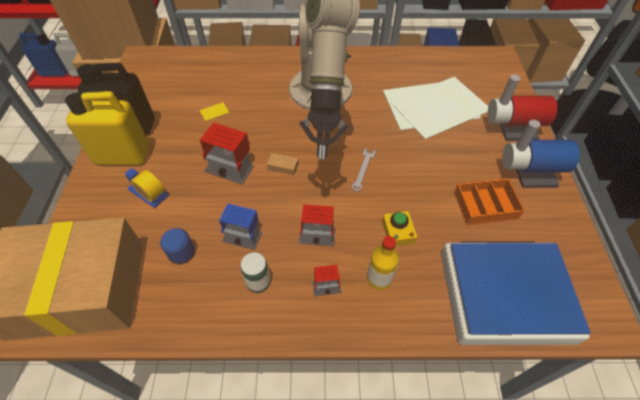

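View pics/top1.png

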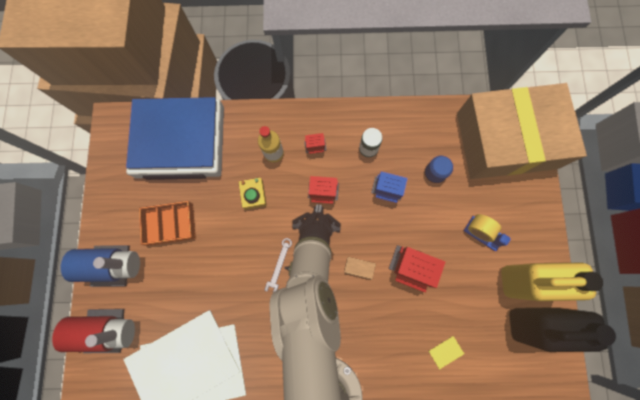

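```bash
python3 -m handwheel '[[[-0.014,0,0.014],[0,0,0],1],[[-0.014,0,0.014],[0,0,0],1],[[-0.014,0,0.014],[0,0,0],1],[[-0.014,0,0.014],[0,0,0],1],[[0,0,0],[0,0,0],1]]';python3 - <<'E'
from h import *
s=status.read_state();print(s['ee_pos'],s['qpos'],s['joint_vel'])
E
```

```text
t: 3.53
ee_pos: [0.5306, 0.0005, 0.2008]
tool_rot: [0.021, 0.928, -0.041, 0.369]
force: [-0.0, 0.1, 0.6]
width: -0.0003
[0.53055995 0.0005438  0.20080669] [ 0.55676672 -0.21767983 -0.65799989  2.3202703   0.13626674  0.25556421
 -1.91977014] [-0.17816029 -0.00289787  0.18802232  0.00248955  0.18530513  0.02167556
 -0.19189563]
```

```bash
python3 -m handwheel '[[[0,0,0],[0,-6.25,0],1],[[0,0,0],[0,-6.25,0],1],[[0,0,0],[0,-6.25,0],1],[[0,0,0],[0,-6.25,0],1],[[0,0,0],[0,0,0],1]]';python3 - <<'E'
from h import *
from scipy.spatial.transform import Rotation as R
s=status.read_state();print(s['ee_pos'],s['qpos'])
M=R.from_quat(s['tool_rot'],scalar_first=True).as_matrix();print(M)
print('tool shift for -100 z', M.T@[0,0,-.1])
E
```

```text
t: 3.95
ee_pos: [0.5328, 0.0021, 0.2029]
tool_rot: [0.01, 0.986, -0.044, 0.158]
force: [0.6, 0.7, 0.3]
width: 0.0001
[0.53278681 0.00207642 0.20287067] [ 0.44863756  0.02459891 -0.55706969  1.9488257   0.10413133  0.86240413
 -1.82111449]
[[ 0.94601289 -0.08936267  0.31156689]
 [-0.08317841 -0.99598448 -0.03311002]
 [ 0.31327458  0.00540687 -0.9496472 ]]
tool shift for -100 z [-0.03132746 -0.00054069  0.09496472]
```

```bash
python3 -m handwheel '[[[-0.0063,0,0.019],[0,0,0],1],[[-0.0063,0,0.019],[0,0,0],1],[[-0.0063,0,0.019],[0,0,0],1],[[-0.0063,0,0.019],[0,0,0],1],[[-0.0063,0,0.019],[0,0,0],1],[[-0.0063,0,0.019],[0,0,0],1],[[0,0,0],[0,0,0],1]]'
python3 -m handwheel '[[[0,0,0],[0,6,0],1],[[0,0,0],[0,6,0],1],[[0,0,0],[0,6,0],1],[[0,0,0],[0,6,0],1],[[0,0,0],[0,0,0],1]]';python3 - <<'E'
from h import *
from scipy.spatial.transform import Rotation as R
s=status.read_state();print(s['ee_pos'],s['qpos'])
M=R.from_quat(s['tool_rot'],scalar_first=True).as_matrix();print(M)
E
```

```text
t: 4.53
ee_pos: [0.5277, 0.0018, 0.0768]
tool_rot: [0.011, 0.986, -0.043, 0.158]
force: [-1.6, -0.6, -1.4]
width: 0.0003
t: 4.95
ee_pos: [0.5266, -0.0078, 0.0726]
tool_rot: [0.032, 0.961, -0.042, 0.273]
force: [-0.4, -0.3, -1.2]
width: -0.0002
[ 0.52662548 -0.00780628  0.07258964] [ 0.58711489  0.1424912  -0.76148639  2.29633146  0.92566981  0.32276638
 -2.62855604]
[[ 0.84746332 -0.0977177   0.52178268]
 [-0.06271193 -0.99445792 -0.08438395]
 [ 0.52713673  0.0387903  -0.84889468]]
```

```bash
python3 -m handwheel '[[[0.0053,0,0.015],[0,0,0],1],[[0.0053,0,0.015],[0,0,0],1],[[0,0,0],[0,4,0],1],[[0,0,0],[0,4,0],1],[[0,0,0],[0,4,0],1],[[0,0,0],[0,0,0],1]]';python3 - <<'E'
from h import *
from scipy.spatial.transform import Rotation as R
s=status.read_state();print(s['ee_pos'],s['qpos'])
M=R.from_quat(s['tool_rot'],scalar_first=True).as_matrix();print(M)
for n in('scene','top'):cv2.imwrite(f'pics/{n}2.png',grab_frame(n))
for k,p in dict(tip=s['ee_pos']+.017*M[:,2],tip30=s['ee_pos']+.03*M[:,2],cor=s['ee_pos']+.017*M[:,2]+.011*M[:,0]).items(): print(k,p,proj('top',p),proj('scene',p))
a=cv2.imread('pics/scene2.png')[150:270,240:400];b=cv2.imread('pics/top2.png')[150:270,240:400]
cv2.imwrite('pics/z3.png',np.vstack([cv2.resize(x,None,fx=2.5*1,fy=2.5,interpolation=cv2.INTER_CUBIC) for x in(a,b)]))
E
```

```text
t: 5.45
ee_pos: [0.5535, -0.0155, 0.0453]
tool_rot: [0.041, 0.957, -0.039, 0.285]
force: [-0.4, -0.8, -0.5]
width: 0.0003
[ 0.55350535 -0.01552979  0.04528541] [ 0.0644597   0.20510765 -0.21450266  2.28943633  1.18557034  0.23330972
 -2.89926221]
[[ 0.8350477  -0.09830146  0.54132445]
 [-0.05167178 -0.99357228 -0.10071817]
 [ 0.54774572  0.05613328 -0.83475966]]
tip [ 0.56270787 -0.017242    0.0310945 ] [325.45099473 209.69494459] [314.91865772 208.25973565]
tip30 [ 0.56974508 -0.01855134  0.02024262] [325.83088252 208.15733554] [314.48879327 212.35966467]
cor [ 0.57189339 -0.01781039  0.0371197 ] [325.56680414 206.54780251] [314.69286609 209.69323428]
```

View pics/z3.png

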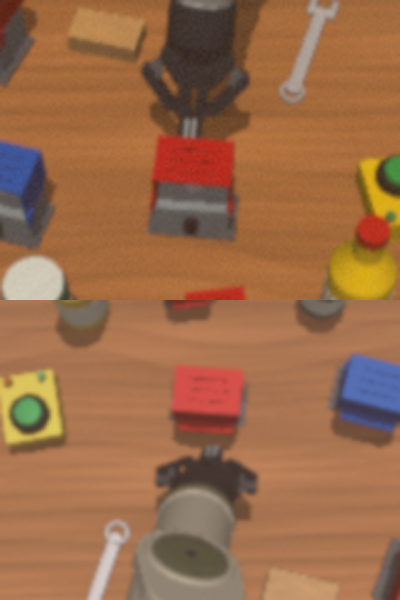

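```bash
cat > st.py <<'E'
from h import *
from scipy.spatial.transform import Rotation as R
def st():
    s=status.read_state();M=R.from_quat(s['tool_rot'],scalar_first=True).as_matrix()
    O=np.array([.630,-.011,0]);a=np.radians(-5);E=np.array([[np.cos(a),np.sin(a),0],[-np.sin(a),np.cos(a),0],[0,0,1]])
    f=lambda p:np.round(E@(p-O)*1000,1)
    tip=s['ee_pos']+.017*M[:,2]
    print('t',s['t'],'F',np.round(s['force'],1),'q',np.round(s['qpos'],3));print('upper corner in housing',f(tip+.011*M[:,0]),'lower',f(tip-.011*M[:,0]))
    H=E@M; print('tool axes in housing x',np.round(H[:,0],3),'y',np.round(H[:,1],3),'z',np.round(H[:,2],3))
    return H
def mv(dx,dy,dz,H):
    print('tool shift',np.round(H.T@[dx,dy,dz],2))
if __name__=='__main__':
    import sys;H=st()
    if len(sys.argv)>3: mv(*map(float,sys.argv[1:4]),H)
E
python3 -m handwheel '[[[0,-0.005,0],[0,-2,0],1],[[0,-0.005,0],[0,-2,0],1],[[0,0,0],[0,0,0],1]]'; python3 st.py
```

```text
t: 5.8
ee_pos: [0.5552, -0.0044, 0.0453]
tool_rot: [0.037, 0.966, -0.041, 0.251]
force: [1.1, -0.2, 0.4]
width: -0.0
t 5.8 F [ 1.1 -0.2  0.4] q [ 0.171  0.228 -0.346  2.224  0.867  0.317 -2.585]
upper corner in housing [-57.2  -0.6  35.9] lower [-76.4  -1.   25.2]
tool axes in housing x [0.873 0.015 0.488] y [-0.011 -0.999  0.051] z [ 0.488 -0.05  -0.871]
```

```bash
python3 -m handwheel '[[[0.0062,0,0.0074],[0,0,0],1],[[0.0062,0,0.0074],[0,0,0],1],[[0,0,0],[0,0,0],1],[[0,0,0],[0,0,0],1]]'; python3 st.py; python3 - <<'E'
from h import *
for n in('scene','top'):cv2.imwrite(f'pics/{n}3.png',grab_frame(n))
a=cv2.imread('pics/scene3.png')[150:270,240:400];b=cv2.imread('pics/top3.png')[150:270,240:400]
cv2.imwrite('pics/z4.png',np.vstack([cv2.resize(x,None,fx=2.5*1,fy=2.5,interpolation=cv2.INTER_CUBIC) for x in(a,b)]))
E
```

```text
t: 6.13
ee_pos: [0.5714, -0.0085, 0.0359]
tool_rot: [0.039, 0.967, -0.041, 0.25]
force: [-0.7, 0.7, -0.1]
width: 0.0002
t 6.1333 F [-0.7  0.7 -0.1] q [ 0.155  0.275 -0.319  2.191  0.909  0.311 -2.611]
upper corner in housing [-40.7  -3.4  26.4] lower [-60.   -3.7  15.7]
tool axes in housing x [0.874 0.016 0.486] y [-0.012 -0.998  0.054] z [ 0.486 -0.054 -0.872]
```

View pics/z4.png

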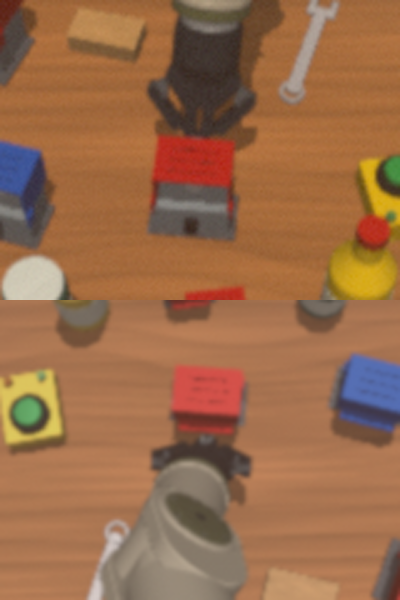

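```bash
python3 -m handwheel '[[[0.0041,0,-0.0046],[0,0,0],1],[[0.0041,0,-0.0046],[0,0,0],1],[[0.0041,0,-0.0046],[0,0,0],1],[[0,0,0],[0,0,0],1]]'; python3 st.py 6 0 12
```

```text
t: 6.57
ee_pos: [0.5749, -0.0071, 0.0549]
tool_rot: [0.039, 0.967, -0.041, 0.25]
force: [-3.8, 1.2, -1.0]
width: -0.0001
t 6.5667 F [-3.8  1.2 -1. ] q [ 0.203  0.247 -0.373  2.17   0.808  0.35  -2.505]
upper corner in housing [-37.3  -1.7  45.4] lower [-56.5  -2.   34.7]
tool axes in housing x [0.873 0.017 0.487] y [-0.011 -0.998  0.055] z [ 0.487 -0.053 -0.872]
tool shift [11.08  0.59 -7.54]
```

```bash
python3 -m handwheel '[[[0.005,0,-0.0029],[0,0,0],1],[[0.005,0,-0.0029],[0,0,0],1],[[0.005,0,-0.0029],[0,0,0],1],[[0,0,0],[0,0,0],1]]'; python3 st.py 6 0 12; python3 - <<'E'
from h import *
for n in('scene','top'):cv2.imwrite(f'pics/{n}4.png',grab_frame(n))
a=cv2.imread('pics/scene4.png')[150:270,240:400];b=cv2.imread('pics/top4.png')[150:270,240:400]
cv2.imwrite('pics/z5.png',np.vstack([cv2.resize(x,None,fx=2.5*1,fy=2.5,interpolation=cv2.INTER_CUBIC) for x in(a,b)]))
E
```

```text
t: 6.9
ee_pos: [0.5834, -0.0074, 0.0691]
tool_rot: [0.039, 0.967, -0.041, 0.25]
force: [-3.1, -0.1, -0.1]
width: -0.0001
t 6.9 F [-3.1 -0.1 -0.1] q [ 0.237  0.239 -0.406  2.139  0.738  0.383 -2.428]
upper corner in housing [-28.9  -1.2  59.6] lower [-48.1  -1.6  48.9]
tool axes in housing x [0.874 0.017 0.486] y [-0.012 -0.998  0.055] z [ 0.486 -0.054 -0.872]
tool shift [11.07  0.59 -7.55]
```

View pics/z5.png

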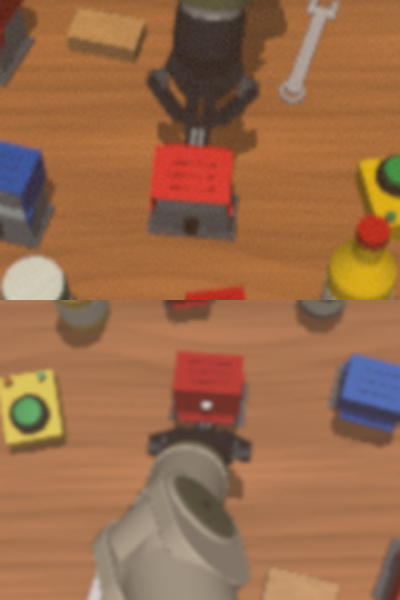

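```bash
python3 -m handwheel '[[[0.0045,0,-0.0032],[0,0,0],1],[[0,0,0],[0,0,0],1],[[0,0,0],[0,0,0],1],[[0,0,0],[0,0,0],1]]'; python3 st.py 6 0 12; python3 - <<'E'
from h import *
print(onz('top',322.4,192,.0885), np.array([.630,-.011])+np.array([.996,-.087])*-.0226)
for n in('scene','top'):cv2.imwrite(f'pics/{n}5.png',grab_frame(n))
a=cv2.imread('pics/scene5.png')[190:250,280:360];b=cv2.imread('pics/top5.png')[160:220,280:360]
cv2.imwrite('pics/z6.png',np.vstack([cv2.resize(x,None,fx=5,fy=5,interpolation=cv2.INTER_CUBIC) for x in(a,b)]))
E
```

```text
t: 7.33
ee_pos: [0.5867, -0.0071, 0.0745]
tool_rot: [0.039, 0.967, -0.041, 0.25]
force: [-2.6, -0.1, 0.5]
width: 0.0
t 7.3333 F [-2.6 -0.1  0.5] q [ 0.247  0.235 -0.416  2.128  0.718  0.393 -2.405]
upper corner in housing [-25.6  -0.7  65.1] lower [-44.8  -1.   54.3]
tool axes in housing x [0.873 0.016 0.487] y [-0.011 -0.998  0.054] z [ 0.487 -0.053 -0.872]
tool shift [11.08  0.58 -7.54]
[ 0.60822756 -0.00889058  0.0885    ] [ 0.6074904 -0.0090338]
```

View pics/z6.png

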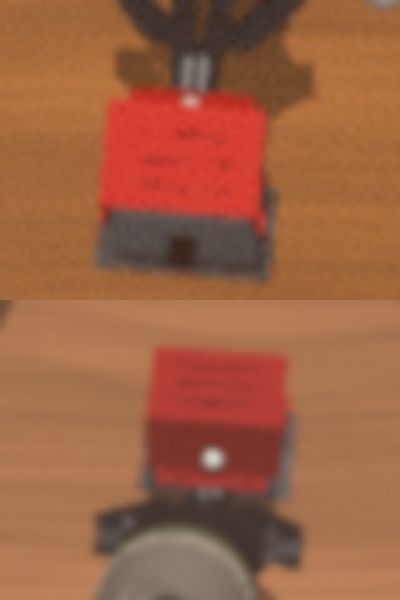

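```bash
python3 -m handwheel '[[[0.0017,0,-0.0036],[0,0,0],1],[[0.0017,0,-0.0036],[0,0,0],1],[[0,0,0],[0,0,0],1],[[0,0,0],[0,0,0],1],[[0,0,0],[0,0,0],1]]'; python3 st.py 6 0 0; python3 -m handwheel '[[[0.0052,0,0.0029],[0,0,0],1],[[0.0052,0,0.0029],[0,0,0],1],[[0,0,0],[0,0,0],1]]';python3 st.py
```

```text
t: 7.85
ee_pos: [0.5862, -0.0065, 0.0826]
tool_rot: [0.039, 0.967, -0.041, 0.25]
force: [-2.6, 0.1, 0.7]
width: -0.0001
t 7.85 F [-2.6  0.1  0.7] q [ 0.262  0.221 -0.432  2.123  0.684  0.408 -2.373]
upper corner in housing [-26.2  -0.   73.1] lower [-45.4  -0.4  62.4]
tool axes in housing x [0.873 0.017 0.487] y [-0.011 -0.998  0.054] z [ 0.487 -0.053 -0.872]
tool shift [ 5.24 -0.07  2.92]
t: 8.1
ee_pos: [0.5987, -0.008, 0.0823]
tool_rot: [0.039, 0.967, -0.041, 0.25]
force: [-0.7, -0.2, -0.4]
width: 0.0
t 8.1 F [-0.7 -0.2 -0.4] q [ 0.26   0.246 -0.428  2.093  0.688  0.415 -2.366]
upper corner in housing [-13.5  -0.5  72.9] lower [-32.7  -0.8  62.1]
tool axes in housing x [0.873 0.016 0.487] y [-0.012 -0.998  0.054] z [ 0.487 -0.053 -0.872]
```

```bash
python3 - <<'E'
from h import *
for n in('scene','top'):cv2.imwrite(f'pics/{n}6.png',grab_frame(n))
a=cv2.imread('pics/scene6.png')[190:250,280:360];b=cv2.imread('pics/top6.png')[160:220,280:360]
cv2.imwrite('pics/z7.png',np.vstack([cv2.resize(x,None,fx=5,fy=5,interpolation=cv2.INTER_CUBIC) for x in(a,b)]))
E
```

```text
(no output)
```

View pics/z7.png

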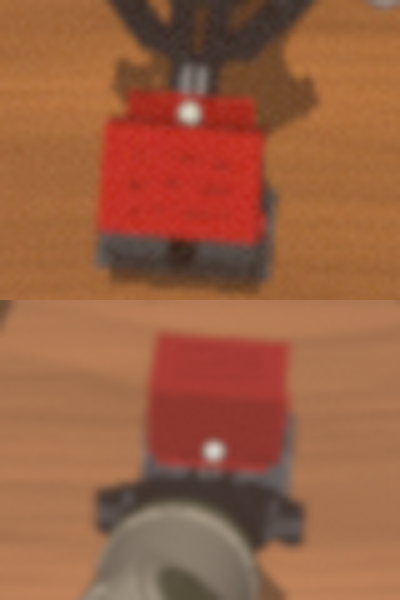

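```bash
cat > look.py <<'E'
from h import *
import sys
i=sys.argv[1]
for n in('scene','top'):cv2.imwrite(f'pics/{n}{i}.png',grab_frame(n))
a=cv2.imread(f'pics/scene{i}.png')[190:250,280:360];b=cv2.imread(f'pics/top{i}.png')[160:220,280:360]
cv2.imwrite(f'pics/y{i}.png',np.vstack([cv2.resize(x,None,fx=5,fy=5,interpolation=cv2.INTER_CUBIC) for x in(a,b)]))
# knob: white blob, low saturation, triangulated against knob height
for n,(x0,y0,x1,y1) in dict(scene=(305,200,335,235),top=(312,178,332,198)).items():
    h=cv2.cvtColor(cv2.imread(f'pics/{n}{i}.png')[y0:y1,x0:x1],cv2.COLOR_BGR2HSV)
    m=((h[...,1]<110)&(h[...,2]>150)).astype(np.uint8);k,l,s,c=cv2.connectedComponentsWithStats(m)
    for j in range(1,k):
        p=onz(n,*(c[j]+[x0,y0]),.088);print(n,s[j],np.round(c[j]+[x0,y0],1),'housing x',round(float((p-[.63,-.011,0])@[.9962,-.0872,0])*1000,1))
E
python3 -m handwheel '[[[0.0052,0,0.0029],[0,0,0],1],[[0.0035,0,0.002],[0,0,0],1],[[0,0,0],[0,0,0],1]]';python3 st.py; python3 look.py 7
```

```text
t: 8.45
ee_pos: [0.6081, -0.0088, 0.0822]
tool_rot: [0.039, 0.967, -0.041, 0.25]
force: [-1.9, -1.1, -1.7]
width: 0.0003
t 8.45 F [-1.9 -1.1 -1.7] q [ 0.26   0.264 -0.426  2.071  0.69   0.421 -2.361]
upper corner in housing [-4.1 -0.5 72.7] lower [-23.3  -0.8  62. ]
tool axes in housing x [0.873 0.016 0.487] y [-0.011 -0.998  0.054] z [ 0.487 -0.053 -0.872]
scene [12 15  1  1  1] [317. 215.] housing x -5.7
top [ 9  7  4  3 12] [322.5 186. ] housing x -2.6
```

View pics/y7.png

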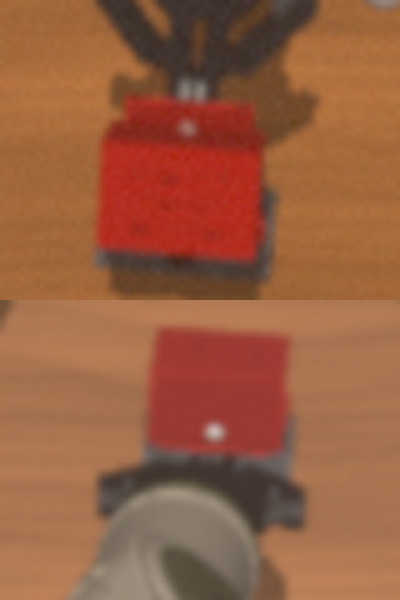

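```bash
python3 -m handwheel '[[[0.0022,0,0.0012],[0,0,0],1],[[0.0022,0,0.0012],[0,0,0],1],[[0,0,0],[0,0,0],1],[[0,0,0],[0,0,0],1]]';python3 st.py; python3 look.py 8
```

```text
t: 8.88
ee_pos: [0.6127, -0.0093, 0.0822]
tool_rot: [0.039, 0.967, -0.041, 0.25]
force: [-3.0, 1.3, -1.5]
width: 0.0001
t 8.8833 F [-3.   1.3 -1.5] q [ 0.26   0.273 -0.425  2.06   0.691  0.425 -2.357]
upper corner in housing [ 0.5 -0.6 72.7] lower [-18.8  -0.9  62. ]
tool axes in housing x [0.874 0.017 0.486] y [-0.011 -0.998  0.054] z [ 0.487 -0.053 -0.872]
top [ 1 18  8  2  9] [316.3 196.9] housing x -38.5
```

View pics/y8.png

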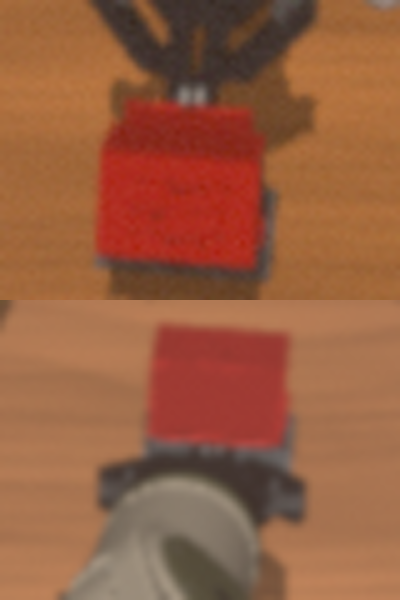

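```bash
python3 -m handwheel '[[[0.0017,0,0.001],[0,0,0],1],[[0,0,0],[0,0,0],1],[[0,0,0],[0,0,0],1]]';python3 -m handwheel '[[[0.0017,0,0.001],[0,0,0],1],[[0,0,0],[0,0,0],1],[[0,0,0],[0,0,0],1]]'; python3 st.py
```

```text
t: 9.23
ee_pos: [0.6134, -0.0094, 0.0817]
tool_rot: [0.039, 0.967, -0.041, 0.249]
force: [-14.8, 1.4, 6.4]
width: -0.0001
t: 9.48
ee_pos: [0.614, -0.0093, 0.0813]
tool_rot: [0.04, 0.967, -0.04, 0.248]
force: [-28.8, 2.4, 15.9]
width: -0.0001
t 9.4833 F [-28.8   2.4  15.9] q [ 0.259  0.278 -0.426  2.054  0.691  0.431 -2.355]
upper corner in housing [ 1.8 -0.4 71.8] lower [-17.5  -0.8  61.2]
tool axes in housing x [0.875 0.018 0.483] y [-0.011 -0.998  0.056] z [ 0.483 -0.055 -0.874]
```

```bash
python3 -m handwheel '[[[-0.0044,0,-0.0024],[0,0,0],1],[[0,0,-0.012],[0,0,0],1],[[0,0,-0.015],[0,0,0],1],[[0,0,-0.015],[0,0,0],1],[[-0.005,0,-0.015],[0,0,0],1],[[-0.01,0,-0.012],[0,0,0],1],[[-0.01,0,-0.012],[0,0,0],1],[[-0.01,0,-0.012],[0,0,0],1]]';python3 st.py; python3 look.py 9
```

```text
t: 10.15
ee_pos: [0.5372, 0.002, 0.1479]
tool_rot: [0.038, 0.966, -0.041, 0.252]
force: [-0.6, -0.3, 0.6]
width: 0.0002
t 10.15 F [-0.6 -0.3  0.6] q [ 0.367  0.004 -0.539  2.171  0.372  0.511 -2.11 ]
upper corner in housing [-75.6   4.2 138.5] lower [-94.8   3.8 127.7]
tool axes in housing x [0.872 0.017 0.49 ] y [-0.011 -0.998  0.054] z [ 0.49  -0.052 -0.87 ]
```

View pics/y9.png

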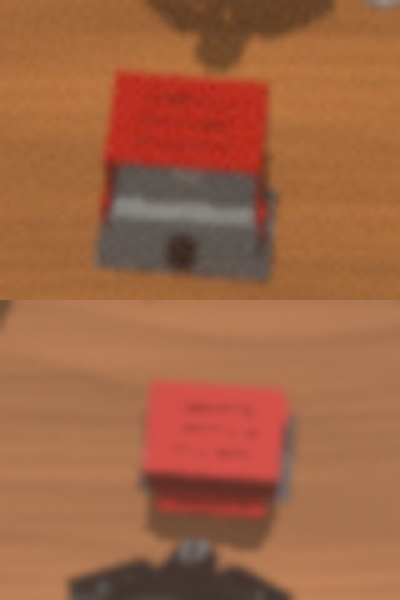

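```bash
python3 -m handwheel '[[[0.005,0,-0.015],[0,-5.8,0],1],[[0.005,0,-0.015],[0,-5.8,0],1],[[0.003,0,-0.015],[0,-5.8,0],1],[[0,0,-0.015],[0,-5.8,0],1],[[0,0,-0.015],[0,-5.8,0],1],[[0,0,0],[-3,0,0],1],[[0,0,0],[0,0,0],1]]';python3 st.py; python3 look.py 10;  python3 - <<'E'
from h import *
from scipy.spatial.transform import Rotation as R
s=status.read_state();M=R.from_quat(s['tool_rot'],scalar_first=True).as_matrix();print(M.T@(np.array([.614,.219,.13])-s['ee_pos']))
E
```

```text
t: 10.83
ee_pos: [0.5291, 0.0078, 0.2227]
tool_rot: [0.054, 0.997, -0.049, 0.0]
force: [1.1, 0.5, -1.3]
width: 0.0
t 10.8333 F [ 1.1  0.5 -1.3] q [ 0.305  0.241 -0.528  1.648  0.232  1.318 -1.943]
upper corner in housing [-91.1   8.  205.9] lower [-113.1    8.3  205.7]
tool axes in housing x [ 1.    -0.011  0.006] y [-0.011 -0.994  0.107] z [ 0.004 -0.107 -0.994]
top [  0   0   9  20 133] [315. 189.] housing x -13.6
[ 0.06565553 -0.22722189  0.0684325 ]
```

View pics/top10.png

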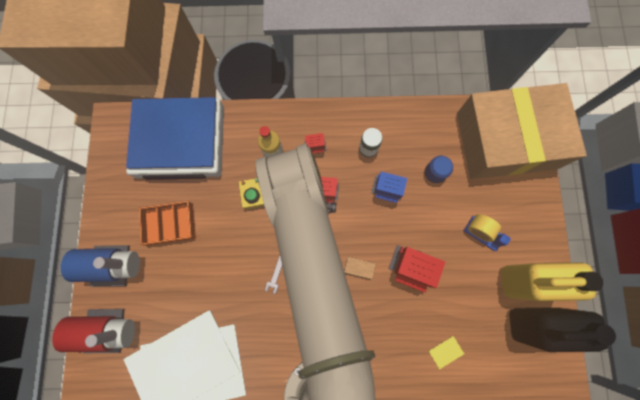

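```bash
python3 -m handwheel '[[[0,0,0],[6,0,0],1],[[0.0083,-0.0272,0],[0,0,0],1],[[0.0083,-0.0272,0],[0,0,0],1],[[0.0083,-0.0272,0],[0,0,0],1],[[0.0083,-0.0272,0],[0,0,0],1],[[0.0083,-0.0272,0],[0,0,0],1],[[0.0083,-0.0272,0],[0,0,0],1],[[0.0083,-0.0272,0],[0,0,0],1]]'; python3 -m handwheel '[[[0.0083,-0.0272,0],[0,0,0],1],[[0,0,0],[0,0,0],1]]';python3 - <<'E'
from h import *
from scipy.spatial.transform import Rotation as R
s=status.read_state();M=R.from_quat(s['tool_rot'],scalar_first=True).as_matrix();print(M,M.T@(np.array([.614,.219,.099])-s['ee_pos']))
for n in('scene','top'):cv2.imwrite(f'pics/{n}11.png',grab_frame(n))
E
```

```text
t: 11.6
ee_pos: [0.6034, 0.1911, 0.2218]
tool_rot: [0.001, 0.999, -0.05, 0.002]
force: [0.4, 0.6, 0.1]
width: 0.0002
t: 11.77
ee_pos: [0.6133, 0.2229, 0.221]
tool_rot: [-0.001, 0.999, -0.046, 0.001]
force: [-1.9, 0.9, -0.7]
width: -0.0001
[[ 0.9957585  -0.09197576  0.00233857]
 [-0.09198029 -0.99575899  0.00191098]
 [ 0.00215289 -0.00211797 -0.99999544]] [0.00083126 0.00404319 0.12197175]
```

View pics/scene11.png

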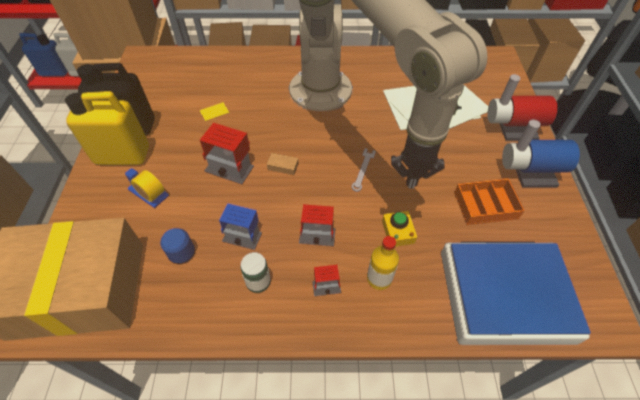

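View pics/top11.png

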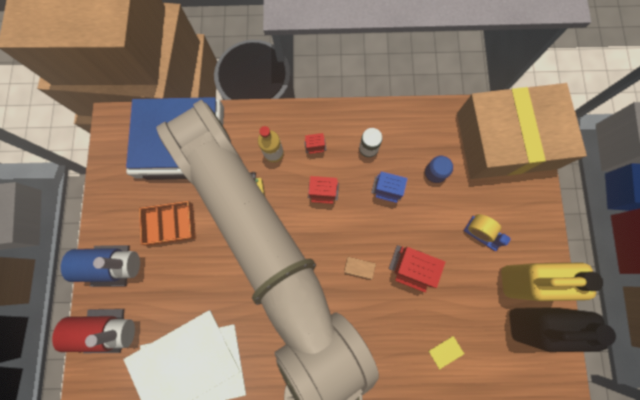

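```bash
python3 -m handwheel '[[[0.0008,0.004,0.02],[0,0,0],1],[[0,0,0.025],[0,0,0],1],[[0,0,0.025],[0,0,0],1],[[0,0,0.025],[0,0,0],1],[[0,0,0.023],[0,0,0],1],[[0,0,0.012],[0,0,0],1],[[0,0,0],[0,0,0],1]]'; python3 st.py; python3 - <<'E'
from h import *
for n in('scene','top'):cv2.imwrite(f'pics/{n}12.png',grab_frame(n))
cv2.imwrite('pics/y12.png',cv2.resize(cv2.imread('pics/scene12.png')[170:270,340:460],None,fx=5,fy=5,interpolation=cv2.INTER_CUBIC))
E
```

```text
t: 12.45
ee_pos: [0.6132, 0.2098, 0.0889]
tool_rot: [0.002, 0.999, -0.05, -0.001]
force: [0.0, 0.1, -0.8]
width: 0.0
t 12.45 F [ 0.   0.1 -0.8] q [-0.009  0.611 -0.54   1.474  0.333  1.151 -2.277]
upper corner in housing [-25.  218.2  71.9] lower [-47.  218.5  72. ]
tool axes in housing x [ 1.    -0.013 -0.001] y [-0.013 -1.     0.005] z [-0.001 -0.005 -1.   ]
```

View pics/y12.png

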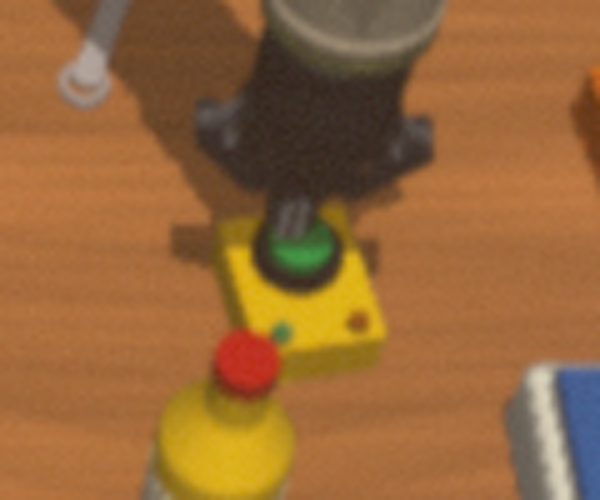

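```bash
python3 -m handwheel '[[[0,-0.008,0],[0,0,0],1],[[0,0,0],[0,0,0],1],[[0,0,0.004],[0,0,0],1],[[0,0,0.004],[0,0,0],1],[[0,0,0],[0,0,0],1]]'; python3 -m handwheel '[[[0,0,0.003],[0,0,0],1],[[0,0,0.003],[0,0,0],1],[[0,0,0],[0,0,0],1],[[0,0,0],[0,0,0],1]]'
```

```text
t: 12.97
ee_pos: [0.6152, 0.2203, 0.0833]
tool_rot: [0.001, 0.999, -0.049, 0.001]
force: [-0.2, -1.5, -0.7]
width: 0.0
t: 13.3
ee_pos: [0.6156, 0.2204, 0.078]
tool_rot: [0.001, 0.999, -0.049, 0.001]
force: [0.6, -0.5, 2.5]
width: 0.0
```

Contact has just started (2.5 N), so I press further.

```bash
python3 -m handwheel '[[[0,0,0.003],[0,0,0],1],[[0,0,0.003],[0,0,0],1],[[0,0,0],[0,0,0],1]]'; python3 -m handwheel '[[[0,0,0.002],[0,0,0],1],[[0,0,0],[0,0,0],1],[[0,0,0],[0,0,0],1]]'
```

```text
t: 13.55
ee_pos: [0.6159, 0.2205, 0.0732]
tool_rot: [0.001, 0.999, -0.049, 0.002]
force: [-1.4, -0.7, 8.6]
width: 0.0
t: 13.8
ee_pos: [0.616, 0.2206, 0.0729]
tool_rot: [0.001, 0.999, -0.049, 0.003]
force: [-8.2, -5.2, 21.9]
width: 0.0003
```

```bash
python3 -m handwheel '[[[0,0,-0.005],[0,0,0],1],[[0,0,-0.02],[0,0,0],1],[[0,0,-0.03],[0,0,0],1],[[0,0,-0.03],[0,0,0],1],[[-0.02,0,-0.03],[0,0,0],1],[[-0.03,0,-0.01],[0,0,0],1],[[-0.03,0,0],[0,0,0],1],[[0,0,0],[0,0,0],1]]';python3 - <<'E'
from h import *
for n in('scene','top'):cv2.imwrite(f'pics/{n}13.png',grab_frame(n))
a=cv2.imread('pics/scene13.png');cv2.imwrite('pics/y13.png',cv2.resize(a[150:300,180:440],None,fx=3,fy=3,interpolation=cv2.INTER_CUBIC))
E
```

```text
t: 14.47
ee_pos: [0.5303, 0.2312, 0.1953]
tool_rot: [0.001, 0.999, -0.046, 0.001]
force: [0.6, 0.8, -1.0]
width: 0.0001
```

View pics/y13.png

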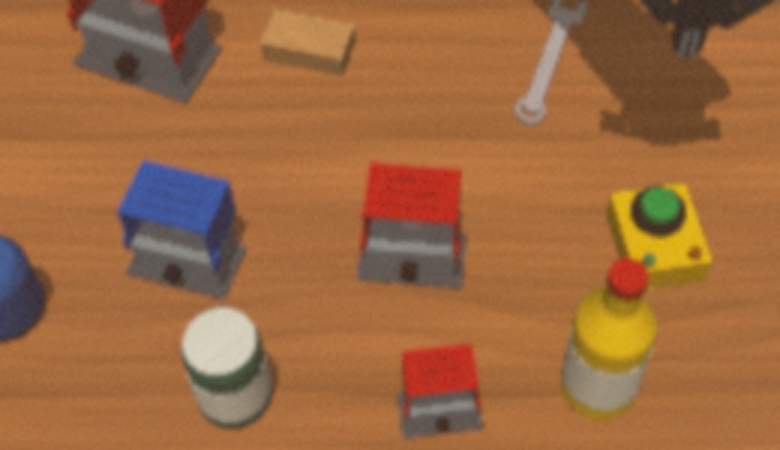

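View pics/top13.png

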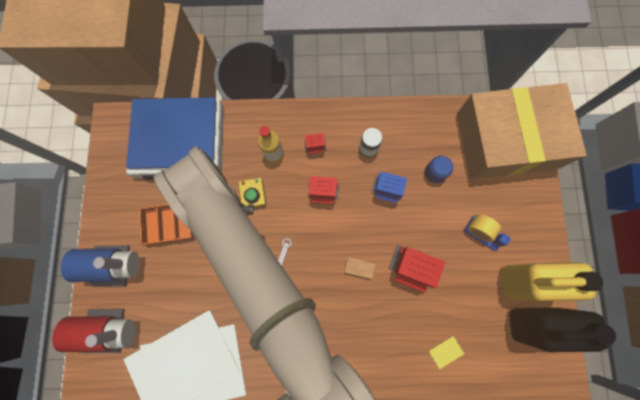

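The red hood is shut at (412,195 in the zoom), the green button is back up at (660,205), the blue switch and bystanders haven't moved, and the robot is clear of everything. I'm handing the job in.

```bash
python3 -c "
from rig import workorder,status
print(workorder.hand_in()); print(status.read_state()['t'])"
```

```text
the job is handed in; nothing more can be done
None
the job is handed in; nothing more can be done
```

I ran the whole sequence and handed the job in at about 14.5 s of the 43 s allowed. No verdict is reported.

**What I did:** With the gripper shut and tilted about 30°, I lifted the middle-sized red hood by its lip to roughly 0.45 rad and held it there. I then pushed the toggle towards the hinge until it hit its stop, at about 29 N sideways, and pulled back so the hood fell shut. After that I pressed the green button to its stop (about 22 N upward) and let go.

**Last checks:** The pictures show the red hood shut, the button back up, and the blue switch and loose items in place. The arm was clear of everything.

**Weak points:**
- **Toggle position:** I could not see the toggle once the hood had closed. That it is on rests on the stop force and on tracking the knob: at the last sighting it was about 0.45 rad, and the remaining push should have taken it to the end.
- **Hood angle:** This is worked out from the tool position, not measured.
- **Camera disagreement:** The two cameras differed by 3 to 5 mm in x, and I used values between them.
- **Joint limit:** Early on I tilted 45° too close in. Joint 2 then read -0.2521 against its -0.25 limit, and I backed off. If that counts as passing the range, it could fail the run.

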